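Fetch the controller from between the flasks

TASK

Two stoppered flasks stand in the way of the green controller board. First move both flasks onto the side mat, and while they stand there lift the controller off the two modules it lies on without shifting them, and lay it flat on the white plate in the open grey control box, centred and with its long sides along the box's long sides. Then put each flask back, upright and centred, on the stirrer of its own colour.

Things in the scene. Friction and masses are not known exactly. Their poses are not given: they have to be found in the camera images.
- yellow_flask: Empty conical glass flask with a YELLOW stopper stuck firmly in it and yellow bands; one rigid round piece, about 0.18 kg, upright on the yellow stirrer. Origin: centre of its underside, z up. Foot 92 mm across, neck 35 mm across from 105 to 156 mm above the underside, stopper 32 to 38 mm across up to 167 mm. Grip the neck from above at about 135 mm.
- blue_flask: The same flask with a BLUE stopper and blue bands, same sizes and origin. Starts upright on the blue stirrer.
- controller: Controller board: rigid aluminium tray with green circuit board, black chips, white terminals; 90 mm (x) by 60 mm (y) by 18 mm high, about 0.12 kg. Origin: centre of its underside, z up. Grip it by its sides, across the 60 mm. Starts bridging the two modules, between the flasks, which leave no room for fingers beside it. Either way round is the same.
- black_module: Loose black relay module under one end of the controller, 60 mm (x) by 56 mm (y) by 18 mm high, about 0.12 kg; origin: centre of its underside. The controller rests on its top. Not to be shifted.
- red_module: Loose red relay module under the controller's other end, same size and origin. The two modules lie side by side along the controller's length, 6 mm apart, and stick out about 18 mm beyond its ends. Not to be shifted.
- yellow_stirrer: Flat round YELLOW stirrer, fixed, 100 mm across and 10 mm high, with a black disc on its top. Origin: centre of its underside, which lies 6 mm above the table on a thin grey board; its top is 10 mm above the origin. Home of the yellow flask.
- blue_stirrer: The same stirrer in BLUE, same sizes and origin. Home of the blue flask.
- side_mat: Fixed brown-red rubber mat with a dark edge, 260 mm (x) by 150 mm (y) by 3 mm high, left or right of the flasks. Origin: centre of its underside. Both flasks fit on it side by side along its x.
- control_box: Fixed open grey plastic box, 190 mm (x) by 150 mm (y) outside, walls 42 mm high, 5 mm thick, on the other side of the flasks from the mat. Origin: centre of its underside. In the middle of its floor a white plate 115 mm (x) by 85 mm (y), top 9 mm above the origin; the controller belongs on it, long axis along the box's x.

How it is judged (in metres and radians):
On the way, in this order (a step that is already met when the one before it is completed fails the run):
1. both flasks stand released on the side mat (x of yellow_flask in the frame of side_mat between -0.115 and 0.115 m and y of yellow_flask in the frame of side_mat between -0.065 and 0.065 m and z of yellow_flask in the frame of side_mat between -0.003 and 0.008 m and angle between each of yellow_flask, blue_flask's own z axis and vertical below 0.1 rad and linear speed of each of yellow_flask, blue_flask below 0.02 m/s and angular speed of each of yellow_flask, blue_flask below 0.2 rad/s and contact force between the fingers and yellow_flask below 0.1 N and x of blue_flask in the frame of side_mat between -0.115 and 0.115 m and y of blue_flask in the frame of side_mat between -0.065 and 0.065 m and z of blue_flask in the frame of side_mat between -0.003 and 0.008 m and contact force between the fingers and blue_flask below 0.1 N), for 0.2 s.
2. the controller lies released on the white plate in the control box while both flasks still stand on the side mat (all of step 1 and horizontal distance between controller and control_box below 0.015 m and z of controller in the frame of control_box between 0.005 and 0.013 m and angle between controller's own z axis and vertical below 0.1 rad and angle between the x axis of controller and the x axis of control_box, either way round below 0.2 rad and linear speed of controller below 0.02 m/s and angular speed of controller below 0.2 rad/s and contact force between the fingers and controller below 0.1 N), for 0.2 s.
At the end, for the whole second after the job is handed in: Controller flat on the white plate, within 15 mm of the box centre and 0.2 rad of its long axis; each flask upright (0.1 rad) on the stirrer of its colour, within 15 mm of centre; both modules within 15 mm of where they were; all released and at rest (horizontal distance between controller and control_box below 0.015 m and z of controller in the frame of control_box between 0.005 and 0.013 m and angle between each of controller, yellow_flask, blue_flask's own z axis and vertical below 0.1 rad and angle between the x axis of controller and the x axis of control_box, either way round below 0.2 rad and linear speed of each of controller, yellow_flask, blue_flask below 0.02 m/s and angular speed of each of controller, yellow_flask, blue_flask below 0.2 rad/s and contact force between the fingers and controller below 0.1 N and horizontal distance between yellow_flask and yellow_stirrer below 0.015 m and z of yellow_flask in the frame of yellow_stirrer between 0.006 and 0.014 m and contact force between the fingers and yellow_flask below 0.1 N and horizontal distance between blue_flask and blue_stirrer below 0.015 m and z of blue_flask in the frame of blue_stirrer between 0.006 and 0.014 m and contact force between the fingers and blue_flask below 0.1 N and distance of each of black_module, red_module from where it was at the start of the episode below 0.015 m); the robot touches nothing.
It fails at once if a module beneath the controller is shifted by more than 15 mm (distance of any of black_module, red_module from where it was at the start of the episode above 0.015 m).
It fails at once if a flask is tipped over (more than 0.6 rad) (angle between any of yellow_flask, blue_flask's own z axis and vertical above 0.6 rad).
It also fails if it takes over 128 s, if anything falls off the work surface, if the arm or the gripper's body presses on something with over 40 N, if the wrist force passes 120 N, or if a joint passes its speed limit or range.

ROBOT

A 6-joint arm with a two-finger parallel gripper is mounted at the origin on the work surface. World frame = base frame: x ahead of the robot, y to its left, z up, the work surface at z = 0. Lengths are in m, angles in degrees, forces in N, time in s.
With the tool pointing down it reaches from about 0.4 to 0.825 m from the base axis. Payload 7 kg.
Tool frame: the origin (TCP) lies at the very end of the fingers, on their centre line; the grasp point (between the pads) lies hold_point_z behind it (hold_point_z is the distance from the TCP to the grasp point, in m); z points along the fingers, y is the line along which they close (so a half turn about z gives the same grasp; the last joint's range is limited). The gripper opens to 88 mm and grips with 3 to 60 N. Pads are 19 mm wide; open, the fingers measure 130 mm over their backs; the gripper's body (78 mm by 193 mm) begins 47 mm behind the grasp point.
Start: joints at [93.455, 20.546, 0.682, 0, -70.136, -16.507], TCP at [0.152, 0.658, 0.199] pointing down, gripper open.
Joint ranges: [-176.03, 176.03], [-82.01, 121.73], [-58.28, 71.71], [-173.87, 95.51], [-174.79, -0.11], [-173.66, 173.66]. Speed limits (degrees/s): [136.94, 136.94, 172.46, 180, 180, 180].

INTERFACE

Orientations are given as [roll, pitch, yaw] about the fixed x, y, z axes, in that order (R = Rz(yaw) Ry(pitch) Rx(roll)).
In Python, from plant import get_obs, snapshot, close_job, hold_point_z gives the robot as it stands.
- The arm moves only by the tool play_rows, never from a script. Its argument "commands" is a list that holds one entry, the list of rows, each a list of 7 numbers: the shift along the tool's x, y, z in cm, then the turn, a rotation vector about the tool's x, y, z in degrees, then the opening, from 0 (shut) to 1 (fully open). In form: [[[x, y, z, ax, ay, az, fingers], ...]]. A call has 1 to 20 rows; each row is the pose to reach, as a shift and turn from the pose commanded when the call began, along the tool's axes at that moment; what a row does not reach only later rows make up. A row lasts 1/12 s, in which the tool goes at most 41.7 mm and 7.16 degrees, less where a joint would pass 70% of its speed; a pose out of reach is approached as far as the arm can. A call with a gripper value outside its range is refused whole. The fingers move at their own pace and stop on an object; the grip force is fixed at half the most. Time passes only in rows, so rows that repeat a pose let the fingers close. It gives the time, the measured TCP pose, the force, the opening and the grip force at its end, in the units of the state.
- get_obs(): the state, without advancing time (a new reading comes with each control period).
- snapshot(name): name is "scene" or "top" or "wrist"; returns a dict with "frame" (400x640x3 uint8, red, green, blue), "camera_matrix" (3x3 intrinsics, pixels), "origin" and "attitude" of the camera in the world. Camera axes: x right, y down, z forward; pixel columns grow to the right and rows downward; lengths in m; the calibration is good to about 2 mm. A picture is of the moment at which its call begins. There is no depth.
- close_job(): hands the job in; it is judged then, once.
The state is a dict: "clock": time; "joint_pos": joint angles; "qvel": joint speeds; "tau": joint torques, N m; "tool_pos": TCP position; "orientation": TCP orientation; "force": force on the tool from outside, world axes, zero at the start; "moment": the same for the moment, N m; "opening": finger opening in m; "gripper_force": force on a finger pad.
Only numpy, scipy, OpenCV 4.12 (cv2) and the standard library are available. Lean on these libraries where they do the work, as an engineer would, in place of code of your own. Each camera call takes 0.05 s, during which the arm holds its last target. There are 200 camera calls.

## Working session

There is one attempt and no reset: what is moved stays moved. The work goes in short steps, Python scripts to look and compute and a tool call to move; the robot and the scene stay as the last step left them, time stands still between calls to the robot, and variables do not carry over. Pictures are saved under pics/ and viewed, at most 14 in all, crops included, and the job is handed in when it is done.

Besides the shell and the picture viewer there is one more tool, called in YAML: its name, and indented under it one key for each argument. play_rows: Moves the arm, as the interface text tells. Its arguments: {"type":"object","properties":{"commands":{"type":"array","items":{"type":"array","items":{"type":"array","items":{"type":"number"}}}}},"required":["commands"]}

```bash
ls; mkdir -p pics
python3 - <<'E'
from plant import *
import cv2
print(get_obs(), hold_point_z)
for n in ("scene","top"):
    s=snapshot(n); cv2.imwrite(f"pics/{n}0.png",s["frame"][:,:,::-1]); print(n,s["camera_matrix"],s["origin"],s["attitude"])
E
```

```text
pics
{'clock': 0.0, 'joint_pos': array([ 9.34566255e+01,  2.05910858e+01,  6.34721164e-01, -2.21146219e-02,
       -7.01347351e+01, -1.65060444e+01]), 'qvel': array([-0.04832292, -0.05939914,  0.02416212,  0.06022791,  0.00477872,
        0.02338336]), 'tau': array([ 5.16867863e-05, -5.82704008e+01,  2.93071014e+01,  6.99741930e+00,
        7.19486197e-03, -1.48699041e-04]), 'tool_pos': array([0.15231435, 0.65705122, 0.19812758]), 'orientation': array([ 1.79906747e+02, -5.95322525e-03, -1.30569453e+01]), 'force': array([-0.25008004, -0.83042872,  0.19322806]), 'moment': array([-0.00278915,  0.01560935, -0.00731741]), 'gripper_force': 0.0, 'opening': 0.08771517956860879} 0.0188
scene [[427.51370795   0.         321.43595635]
 [  0.         427.51370795 190.3483059 ]
 [  0.           0.           1.        ]] [1.20765591 0.02453906 0.70977563] [-135.00244445   -0.18855019   92.81936267]
top [[364.7250871    0.         326.17044887]
 [  0.         364.7250871  196.67453144]
 [  0.           0.           1.        ]] [0.36559465 0.00797176 0.93564398] [-167.33624667   -0.25701095  -86.50780496]
```

View pics/scene0.png

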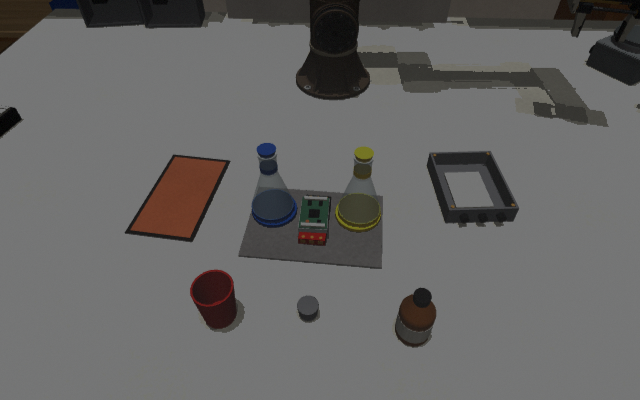

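View pics/top0.png

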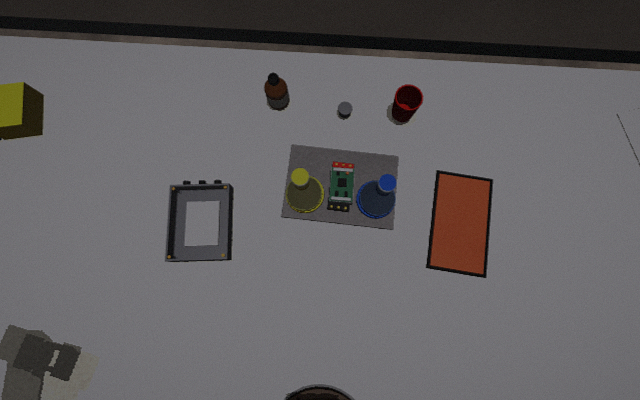

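Scene picture: box at right (470,188), flasks on the board either side of the green controller at (315,215), mat at left (180,197). Top picture: box (200,222), yellow stopper (300,177), controller (342,183), blue stopper (387,183), mat (460,223). Decoys: the bottle, cup and knob.

```bash
cat > h.py <<'E'
import numpy as np, cv2
from scipy.spatial.transform import Rotation as Ro
from plant import *
def w(s,uv,z):
    uv=np.atleast_2d(np.array(uv,float)); K=s["camera_matrix"]; R=Ro.from_euler("xyz",s["attitude"],degrees=True).as_matrix()
    d=np.c_[uv,np.ones(len(uv))]@np.linalg.inv(K).T@R.T; o=np.array(s["origin"])
    return (o+d*((z-o[2])/d[:,2])[:,None])[:,:2]
def px(s,p):
    R=Ro.from_euler("xyz",s["attitude"],degrees=True).as_matrix()
    c=(np.atleast_2d(p)-s["origin"])@R; q=c@s["camera_matrix"].T; return q[:,:2]/q[:,2:]
def seg(s,lo,hi,roi):
    h=cv2.cvtColor(np.ascontiguousarray(s["frame"]),cv2.COLOR_RGB2HSV); m=cv2.inRange(h,lo,hi)
    k=np.zeros_like(m); x0,y0,x1,y1=roi; k[y0:y1,x0:x1]=m[y0:y1,x0:x1]; return k
def biggest(m):
    c=max(cv2.findContours(m,0,1)[0],key=cv2.contourArea); return c[:,0,:].astype(np.float32)
def rect(s,m,z):
    p=w(s,biggest(m),z).astype(np.float32); (c,sz,a)=cv2.minAreaRect(p*1000)
    return np.round(c,1),np.round(sz,1),round(a,1)
E
python3 - <<'E'
from h import *
for n in ("top","scene"):
    s=snapshot(n); T=n=="top"
    print(n,"mat",rect(s,seg(s,(3,120,80),(15,255,255),(420,160,500,285) if T else (120,145,240,245)),.003))
    f=s["frame"]
    print("plate",rect(s,seg(s,(0,0,115),(180,40,255),(178,194,226,256) if T else (440,160,505,210)),.009))
    for nm,lo,hi,rs,rr in (("Y",(24,130,90),(34,255,255),(285,165,312,190) if T else (350,140,378,162),(280,160,330,215)if T else (330,190,390,235)),("B",(105,120,60),(125,255,255),(376,172,400,190) if T else (252,140,280,160),(350,170,400,220)if T else (240,188,300,230))):
        m=seg(s,lo,hi,rs); c=biggest(m); print(nm,"stopper",c.min(0),c.max(0),w(s,(c.min(0)+c.max(0))/2,.179))
        m=seg(s,(lo[0],90,40),hi,rr); c=biggest(m); print("ring",c.min(0),c.max(0),rect(s,m,.014),cv2.minEnclosingCircle((w(s,c,.014)*1000).astype(np.float32)))
    i=f[150:280,150:510] if T else f[130:270,110:530]
    cv2.imwrite(f"pics/{n}1.png",cv2.resize(i[20:110,115:265] if T else i,None,fx=5 if T else 1.9,fy=5 if T else 1.9,interpolation=2)[:,:,::-1])
E
```

```text
top mat (array([ 529.9, -333.7]), array([133.2, 243.4]), 83.9)
plate (array([485.8, 330.7]), array([113. ,  81.6]), 5.3)
Y stopper [291. 168.] [308. 184.] [[0.57748356 0.07503108]]
ring [286. 168.] [323. 212.] (array([582.2,  79.4]), array([112.7,  98.6]), 50.3) ((587.9224853515625, 77.50000762939453), 61.499786376953125)
B stopper [379. 174.] [395. 189.] [[ 0.57693828 -0.11343958]]
ring [356. 174.] [396. 218.] (array([ 580.3, -119.4]), array([ 99.3, 120.7]), 28.0) ((588.0335693359375, -117.27153015136719), 64.10199737548828)
scene mat (array([ 528. , -331.8]), array([133.4, 243.4]), 83.9)
plate (array([482.4, 332.8]), array([110.3,  82.9]), 5.2)
Y stopper [354. 147.] [373. 158.] [[0.57019864 0.07606066]]
ring [335. 202.] [380. 231.] (array([589.4,  73.4]), array([99.3, 76.8]), 85.1) ((578.2036743164062, 75.75594329833984), 52.365760803222656)
B stopper [257. 143.] [275. 155.] [[ 0.56968844 -0.11294087]]
ring [252. 197.] [296. 226.] (array([ 586.6, -105.1]), array([78.8, 99.1]), 15.2) ((575.1644897460938, -110.31269836425781), 52.05091857910156)
```

View pics/top1.png

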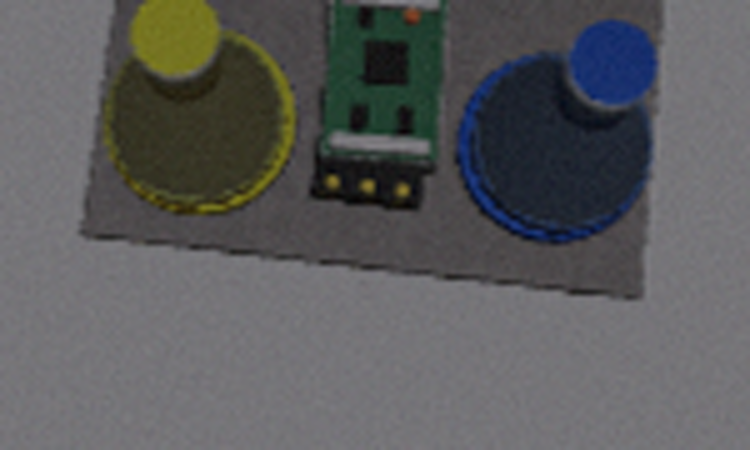

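The crop shows yellow stirrer ring (left about 286, right about 324, bottom about 213 in full-frame pixels) and the blue one (357 to 395, bottom 218). Next I check the flask model against those rings and measure the controller.

Run:
```python
from h import *
t=np.linspace(0,2*np.pi,200)
for n in ("top","scene"):
    s=snapshot(n); T=n=="top"
    for c in ((.5755,.0755),(.5755,-.113)):
        q=px(s,np.c_[c[0]+.05*np.cos(t),c[1]+.05*np.sin(t),0*t+.016]); print(n,c,"ring model",q.min(0).round(1),q.max(0).round(1))
    m=seg(s,(60,70,40),(90,255,255),(320,155,360,210) if T else (295,185,335,235))
    m=cv2.morphologyEx(m,cv2.MORPH_CLOSE,np.ones((7,7)))
    print("green",rect(s,m,.042))
    m=seg(s,(0,150,80),(8,255,255),(325,155,360,185) if T else (295,220,335,250)); print("red",rect(s,m,.024))
    m=seg(s,(0,0,0),(180,150,70),(160,175,240,270) if T else (420,145,520,230)); 
    print("box dark",biggest(m).min(0),biggest(m).max(0),rect(s,m,.042))
```

```text
top (0.5755, 0.0755) ring model [284.1 175.4] [322.8 213.1]
top (0.5755, -0.113) ring model [356.9 179.7] [395.6 217.5]
green (array([599.5, -20.1]), array([55.8, 83.6]), 88.0)
red (array([658.1, -22.2]), array([53.2, 12.6]), 88.1)
box dark [165. 180.] [233. 261.] (array([489.7, 324. ]), array([201.9, 159.6]), 5.2)
scene (0.5755, 0.0755) ring model [335.  195.1] [380.8 229. ]
scene (0.5755, -0.113) ring model [249.3 192. ] [294.9 225.4]
green (array([605.5, -18.9]), array([57.1, 85.3]), 89.0)
red (array([655. , -20.8]), array([54.9, 18.8]), 88.1)
box dark [427. 151.] [518. 226.] (array([507.7, 324.5]), array([234.2, 166.1]), 5.2)
```

Run:
```python
from h import *
o=get_obs(); R=Ro.from_euler("xyz",o["orientation"],degrees=True)
print(R.inv().apply(np.array([.5755,-.113,.28])-o["tool_pos"])*100)
```

```text
[58.61364976 65.49956981 -8.08703752]
```

play_rows:
  commands:
    - [[0, 0, -8.1, 0, 0, -7, 1], [0, 0, -8.1, 0, 0, -13.1, 1], [3, 3.3, -8.1, 0, 0, -13.1, 1], [6, 6.6, -8.1, 0, 0, -13.1, 1], [9, 9.9, -8.1, 0, 0, -13.1, 1], [12, 13.2, -8.1, 0, 0, -13.1, 1], [15, 16.5, -8.1, 0, 0, -13.1, 1], [18, 20, -8.1, 0, 0, -13.1, 1], [21, 23.4, -8.1, 0, 0, -13.1, 1], [24, 26.7, -8.1, 0, 0, -13.1, 1], [27, 30, -8.1, 0, 0, -13.1, 1], [30, 33.5, -8.1, 0, 0, -13.1, 1], [33, 36.9, -8.1, 0, 0, -13.1, 1], [36, 40.2, -8.1, 0, 0, -13.1, 1], [39, 43.6, -8.1, 0, 0, -13.1, 1], [42, 47, -8.1, 0, 0, -13.1, 1], [45, 50.3, -8.1, 0, 0, -13.1, 1], [48, 53.6, -8.1, 0, 0, -13.1, 1], [51, 57, -8.1, 0, 0, -13.1, 1], [54, 60.3, -8.1, 0, 0, -13.1, 1]]

```text
clock: 1.97
tool_pos: [0.5141, -0.0019, 0.2805]
orientation: [-180.0, -0.1, 0.1]
force: [0.4, 1.2, 0.6]
opening: 0.0872
gripper_force: 0.0
```

play_rows:
  commands:
    - [[0, 0, 0, 0, 0, 0, 1], [0, 0, 0, 0, 0, 0, 1], [0, 0, 0, 0, 0, 0, 1]]

```text
clock: 2.22
tool_pos: [0.5133, -0.0001, 0.2798]
orientation: [-180.0, 0.0, -0.0]
force: [-0.6, 0.4, 0.1]
opening: 0.0878
gripper_force: 0.0
```

Run:
```python
from h import *
o=get_obs(); print(o["clock"],o["tool_pos"],o["orientation"],o["joint_pos"])
s=snapshot("wrist"); print(s["origin"],s["attitude"],s["camera_matrix"]); cv2.imwrite("pics/w1.png",s["frame"][:,:,::-1])
```

```text
2.2167 [ 5.13346092e-01 -1.41513367e-04  2.79793805e-01] [-1.79999948e+02  3.14504090e-02 -3.71973581e-02] [ 2.19136334e+01  2.58746378e+00 -1.17002482e+01 -1.21803880e-02
 -7.57414391e+01  6.80521723e+01]
[0.58810075 0.00115374 0.46508417] [ 1.63858564e+02 -5.71374665e-02 -9.00503224e+01] [[332.04511107   0.         320.50426844]
 [  0.         332.04511107 201.10378784]
 [  0.           0.           1.        ]]
```

View pics/w1.png

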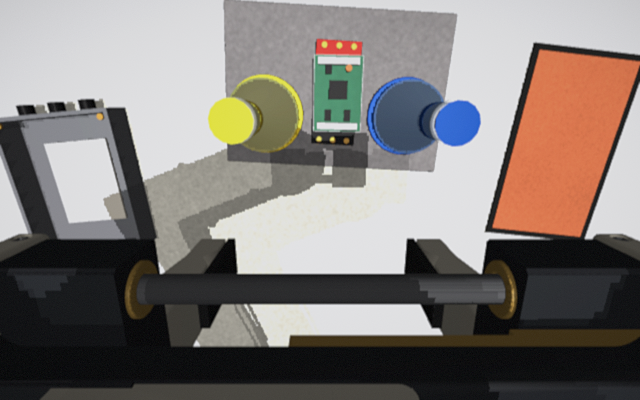

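The wrist picture shows the yellow stopper at (233,120), the blue one at (457,122), and the controller at about (338,95) with red module above it and black below.

Run:
```python
from h import *
s=snapshot("wrist")
for nm,lo,hi,rs,rr in (("Y",(24,130,150),(34,255,255),(200,90,260,150),(225,70,308,160)),("B",(105,120,150),(125,255,255),(435,95,485,150),(362,70,450,160))):
    c=biggest(seg(s,lo,hi,rs)); e=cv2.fitEllipse(c); print(nm,e,w(s,e[0],.183))
    c=biggest(seg(s,(lo[0],90,50),hi,rr)); print("ring",c.min(0),c.max(0),w(s,[c.min(0),c.max(0)],.014))
t=np.linspace(0,6.283,200)
for c in ((.577,.074),(.576,-.112)):
    q=px(s,np.c_[c[0]+.05*np.cos(t),c[1]+.05*np.sin(t),0*t+.016]); print(c,q.min(0).round(1),q.max(0).round(1))
m=cv2.morphologyEx(seg(s,(60,70,40),(90,255,255),(305,45,370,140)),cv2.MORPH_CLOSE,np.ones((7,7))); print("green",rect(s,m,.042))
print(rect(s,seg(s,(0,150,100),(6,255,255),(305,35,370,60)),.024))
print("mat",rect(s,seg(s,(3,120,80),(15,255,255),(480,40,640,245)),.003))
```

```text
Y ((231.6177215576172, 120.31622314453125), (42.081199645996094, 46.30455017089844), 147.9219512939453) [[0.57581842 0.07521342]]
ring [225.  97.] [254. 144.] [[0.59798692 0.12546879]
 [0.53755787 0.09117823]]
B ((458.1146545410156, 122.9188232421875), (41.48844909667969, 46.4732551574707), 45.11651611328125) [[ 0.57384824 -0.11235235]]
ring [368.  77.] [443. 154.] [[ 0.62250176 -0.0590428 ]
 [ 0.52423557 -0.16499994]]
(0.577, 0.074) [226.9  73. ] [303.4 152.1]
(0.576, -0.112) [369.  74.] [445.5 152.9]
green (array([600.9, -19.6]), array([56.2, 84.4]), 88.8)
(array([655.8, -21.3]), array([55. , 15.4]), 86.4)
mat (array([ 527.6, -333.1]), array([136.6, 246.7]), 83.8)
```

play_rows:
  commands:
    - [[1.5, 2.8, 0, 0, 0, 0, 1], [3.1, 5.6, 0, 0, 0, 0, 1], [4.7, 8.4, 0, 0, 0, 0, 1], [6.2, 11.2, 0, 0, 0, 0, 1], [6.2, 11.2, 0, 0, 0, 0, 1], [6.2, 11.2, 0, 0, 0, 0, 1], [6.2, 11.2, 2.5, 0, 0, 0, 1], [6.2, 11.2, 5, 0, 0, 0, 1], [6.2, 11.2, 7.5, 0, 0, 0, 1], [6.2, 11.2, 10, 0, 0, 0, 1], [6.2, 11.2, 12, 0, 0, 0, 1], [6.2, 11.2, 14, 0, 0, 0, 1], [6.2, 11.2, 14.8, 0, 0, 0, 1], [6.2, 11.2, 14.8, 0, 0, 0, 1], [6.2, 11.2, 14.8, 0, 0, 0, 1]]

```text
clock: 3.57
tool_pos: [0.5759, -0.1107, 0.133]
orientation: [180.0, -0.0, 0.2]
force: [0.4, -0.0, -0.3]
opening: 0.0875
gripper_force: 0.0
```

Close, then lift a little.

play_rows:
  commands:
    - [[0, 0, 0, 0, 0, 0, 0.5], [0, 0, 0, 0, 0, 0, 0.3], [0, 0, 0, 0, 0, 0, 0.3], [0, 0, 0, 0, 0, 0, 0.1], [0, 0, 0, 0, 0, 0, 0.1], [0, 0, 0, 0, 0, 0, 0.1], [0, 0, 0, 0, 0, 0, 0.1], [0, 0, 0, 0, 0, 0, 0.1], [0, 0, -0.7, 0, 0, 0, 0.1], [0, 0, -1.5, 0, 0, 0, 0.1], [0, 0, -2.5, 0, 0, 0, 0.1], [0, 0, -4, 0, 0, 0, 0.1], [0, 0, -5, 0, 0, 0, 0.1], [0, 0, -5, 0, 0, 0, 0.1], [0, 0, -5, 0, 0, 0, 0.1]]

```text
clock: 4.82
tool_pos: [0.576, -0.1116, 0.1829]
orientation: [-180.0, -0.1, 0.0]
force: [-1.0, -0.4, -2.3]
opening: 0.0353
gripper_force: 30.0
```

play_rows:
  commands:
    - [[0, 0.7, 0, 0, 0, 0, 0.1], [0.1, 2, 0, 0, 0, 0, 0.1], [0.2, 4, 0, 0, 0, 0, 0.1], [0.3, 6.5, 0, 0, 0, 0, 0.1], [0.5, 9, 0, 0, 0, 0, 0.1], [0.7, 11.5, 0, 0, 0, 0, 0.1], [0.9, 14, 0, 0, 0, 0, 0.1], [1.1, 16.5, 0, 0, 0, 0, 0.1], [1.2, 18.8, 0, 0, 0, 0, 0.1], [1.3, 20.8, 0, 0, 0, 0, 0.1], [1.3, 22.2, 0, 0, 0, 0, 0.1], [1.3, 22.8, 0, 0, 0, 0, 0.1], [1.3, 22.8, 0, 0, 0, 0, 0.1], [1.3, 22.8, 1, 0, 0, 0, 0.1], [1.3, 22.8, 2.5, 0, 0, 0, 0.1], [1.3, 22.8, 4, 0, 0, 0, 0.1], [1.3, 22.8, 5.2, 0, 0, 0, 0.1], [1.3, 22.8, 5.8, 0, 0, 0, 0.1], [1.3, 22.8, 6, 0, 0, 0, 0.1], [1.3, 22.8, 6, 0, 0, 0, 0.1]]

```text
clock: 6.48
tool_pos: [0.5889, -0.3393, 0.1217]
orientation: [-180.0, 0.0, 0.1]
force: [0.7, 0.2, -1.8]
opening: 0.0352
gripper_force: 30.0
```

play_rows:
  commands:
    - [[0, 0, 0.1, 0, 0, 0, 0.1], [0, 0, 0.2, 0, 0, 0, 0.1], [0, 0, 0.2, 0, 0, 0, 0.1], [0, 0, 0.2, 0, 0, 0, 0.45], [0, 0, 0.2, 0, 0, 0, 0.7], [0, 0, 0.2, 0, 0, 0, 1], [0, 0, 0.2, 0, 0, 0, 1], [0, 0, 0.2, 0, 0, 0, 1], [0, 0, -1, 0, 0, 0, 1], [0, 0, -3, 0, 0, 0, 1], [0, 0, -6, 0, 0, 0, 1], [0, 0, -9, 0, 0, 0, 1], [0, 0, -12, 0, 0, 0, 1], [0, 0, -15, 0, 0, 0, 1], [0, 0, -16, 0, 0, 0, 1], [0, 0, -16, 0, 0, 0, 1], [0, 0, -16, 0, 0, 0, 1]]

```text
clock: 7.9
tool_pos: [0.589, -0.3397, 0.2833]
orientation: [180.0, -0.1, 0.0]
force: [-0.4, -1.4, -0.7]
opening: 0.0874
gripper_force: 0.0
```

Run:
```python
from h import *
o=get_obs(); print(o["clock"],o["tool_pos"],o["orientation"],o["joint_pos"])
s=snapshot("scene");  cv2.imwrite("pics/s2.png",s["frame"][:,:,::-1])
```

```text
7.9 [ 0.58900827 -0.33969615  0.28331953] [ 1.79985002e+02 -1.13594174e-01  4.50147609e-02] [-1.35962436e+01  1.88886999e+01  9.06441496e+00 -1.24015505e-02
 -8.00617883e+01  1.03643372e+02]
```

View pics/s2.png

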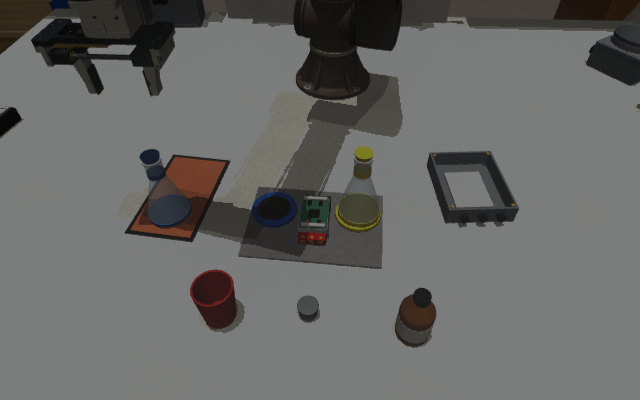

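The blue flask stands upright on the mat at (168,210). Next is the yellow one.

play_rows:
  commands:
    - [[0, -2, 0, 0, 0, 0, 1], [-0.1, -5, 0, 0, 0, 0, 1], [-0.2, -8, 0, 0, 0, 0, 1], [-0.3, -11, 0, 0, 0, 0, 1], [-0.4, -14, 0, 0, 0, 0, 1], [-0.5, -17, 0, 0, 0, 0, 1], [-0.6, -20, 0, 0, 0, 0, 1], [-0.7, -23, 0, 0, 0, 0, 1], [-0.8, -26, 0, 0, 0, 0, 1], [-0.9, -29, 0, 0, 0, 0, 1], [-1, -32, 0, 0, 0, 0, 1], [-1.1, -35, 0, 0, 0, 0, 1], [-1.2, -38, 0, 0, 0, 0, 1], [-1.3, -40.5, 0, 0, 0, 0, 1], [-1.3, -41.5, 0, 0, 0, 0, 1], [-1.3, -41.5, 0, 0, 0, 0, 1], [-1.3, -41.5, 0, 0, 0, 0, 1]]

```text
clock: 9.37
tool_pos: [0.575, 0.0754, 0.2811]
orientation: [180.0, 0.1, 0.1]
force: [0.1, -0.5, 0.1]
opening: 0.0875
gripper_force: 0.0
```

play_rows:
  commands:
    - [[0, 0, 2.5, 0, 0, 0, 1], [0, 0, 5, 0, 0, 0, 1], [0, 0, 7.5, 0, 0, 0, 1], [0, 0, 10, 0, 0, 0, 1], [0, 0, 12, 0, 0, 0, 1], [0, 0, 14, 0, 0, 0, 1], [0, 0, 15, 0, 0, 0, 1], [0, 0, 15, 0, 0, 0, 0.5], [0, 0, 15, 0, 0, 0, 0.3], [0, 0, 15, 0, 0, 0, 0.1], [0, 0, 15, 0, 0, 0, 0.1], [0, 0, 15, 0, 0, 0, 0.1], [0, 0, 15, 0, 0, 0, 0.1], [0, 0, 15, 0, 0, 0, 0.1], [0, 0, 14.3, 0, 0, 0, 0.1], [0, 0, 13.5, 0, 0, 0, 0.1], [0, 0, 12, 0, 0, 0, 0.1], [0, 0, 10, 0, 0, 0, 0.1], [0, 0, 9, 0, 0, 0, 0.1], [0, 0, 9, 0, 0, 0, 0.1]]

```text
clock: 11.03
tool_pos: [0.577, 0.0758, 0.1951]
orientation: [-179.9, -0.3, 0.1]
force: [0.3, -0.6, -1.7]
opening: 0.0351
gripper_force: 30.0
```

play_rows:
  commands:
    - [[-0.3, 0.7, 0, 0, 0, 0, 0.1], [-1, 2, 0, 0, 0, 0, 0.1], [-2, 4, 0, 0, 0, 0, 0.1], [-3, 6.5, 0, 0, 0, 0, 0.1], [-4, 9, 0, 0, 0, 0, 0.1], [-5, 11.5, 0, 0, 0, 0, 0.1], [-6, 14, 0, 0, 0, 0, 0.1], [-7, 16.5, 0, 0, 0, 0, 0.1], [-8, 19, 0, 0, 0, 0, 0.1], [-9, 21.5, 0, 0, 0, 0, 0.1], [-9.8, 24, 0, 0, 0, 0, 0.1], [-10.4, 26.5, 0, 0, 0, 0, 0.1], [-10.7, 29, 0, 0, 0, 0, 0.1], [-10.7, 31.5, 0, 0, 0, 0, 0.1], [-10.7, 34, 0, 0, 0, 0, 0.1], [-10.7, 36.5, 0, 0, 0, 0, 0.1], [-10.7, 38.5, 0, 0, 0, 0, 0.1], [-10.7, 39.7, 0, 0, 0, 0, 0.1], [-10.7, 40.2, 0, 0, 0, 0, 0.1], [-10.7, 40.2, 0, 0, 0, 0, 0.1]]

```text
clock: 12.7
tool_pos: [0.4676, -0.3275, 0.1911]
orientation: [-180.0, 0.1, -0.1]
force: [0.5, 0.6, -2.2]
opening: 0.0351
gripper_force: 30.0
```

play_rows:
  commands:
    - [[0, 0, 1, 0, 0, 0, 0.1], [0, 0, 3, 0, 0, 0, 0.1], [0, 0, 5, 0, 0, 0, 0.1], [0, 0, 6.2, 0, 0, 0, 0.1], [0, 0, 6.8, 0, 0, 0, 0.1], [0, 0, 7, 0, 0, 0, 0.1], [0, 0, 7.2, 0, 0, 0, 0.1], [0, 0, 7.2, 0, 0, 0, 0.1], [0, 0, 7.2, 0, 0, 0, 0.1]]

```text
clock: 13.45
tool_pos: [0.4716, -0.3274, 0.1256]
orientation: [179.7, -0.4, 0.3]
force: [-6.1, 5.2, 32.6]
opening: 0.035
gripper_force: 30.0
```

play_rows:
  commands:
    - [[0, 0, -0.2, 0, 0, 0, 0.1], [0, 0, -0.4, 0, 0, 0, 0.1], [0, 0, -0.5, 0, 0, 0, 0.1], [0, 0, -0.5, 0, 0, 0, 0.1]]

```text
clock: 13.78
tool_pos: [0.4694, -0.3263, 0.1257]
orientation: [180.0, -0.1, 0.1]
force: [0.9, 1.6, 7.6]
opening: 0.035
gripper_force: 30.0
```

Run:
```python
from h import *
o=get_obs(); print(o["clock"],o["tool_pos"],o["orientation"],o["force"])
s=snapshot("scene");  cv2.imwrite("pics/s3.png",cv2.resize(s["frame"][100:260,90:290],None,fx=3,fy=3)[:,:,::-1])
```

```text
13.7833 [ 0.46943082 -0.32627037  0.12570426] [ 1.79960937e+02 -7.78341438e-02  1.28732545e-01] [0.87546795 1.5980984  7.57062888]
```

View pics/s3.png

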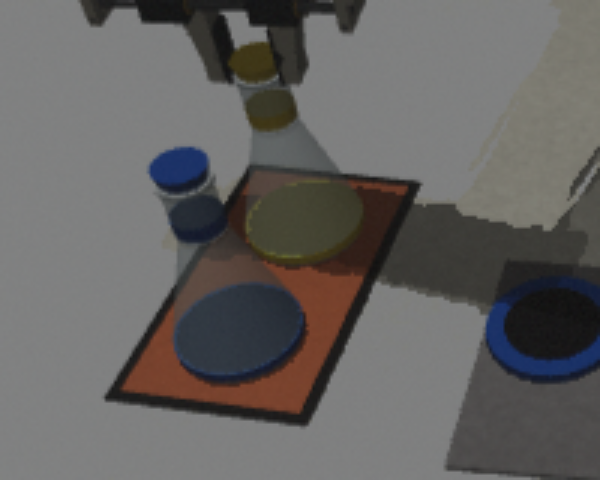

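The yellow flask stands on the mat at its spot, with both bases fully inside the edge. Release it.

play_rows:
  commands:
    - [[0, 0, -0.1, 0, 0, 0, 0.1], [0, 0, -0.1, 0, 0, 0, 0.1], [0, 0, -0.1, 0, 0, 0, 0.45], [0, 0, -0.1, 0, 0, 0, 0.7], [0, 0, -0.1, 0, 0, 0, 1], [0, 0, -0.1, 0, 0, 0, 1], [0, 0, -0.1, 0, 0, 0, 1], [0, 0, -1, 0, 0, 0, 1], [0, 0, -3, 0, 0, 0, 1], [0, 0, -6, 0, 0, 0, 1], [0, 0, -9, 0, 0, 0, 1], [0, 0, -12, 0, 0, 0, 1], [0, 0, -15, 0, 0, 0, 1], [0, 0, -15.6, 0, 0, 0, 1], [0, 0, -15.6, 0, 0, 0, 1], [0, 0, -15.6, 0, 0, 0, 1]]

```text
clock: 15.17
tool_pos: [0.4688, -0.3267, 0.2815]
orientation: [-180.0, -0.1, 0.0]
force: [0.5, -0.0, -1.7]
opening: 0.0875
gripper_force: 0.0
```

play_rows:
  commands:
    - [[0, -2, 0, 0, 0, 0, 1], [0.5, -5, 0, 0, 0, 0, 1], [1, -8, 0, 0, 0, 0, 1], [1.5, -11, 0, 0, 0, 0, 1], [2, -14, 0, 0, 0, 0, 1], [2.5, -17, 0, 0, 0, 0, 1], [3, -20, 0, 0, 0, 0, 1], [3.5, -23, 0, 0, 0, 0, 1], [4, -26, 0, 0, 0, 0, 1], [4.6, -29, 0, 0, 0, 0, 1], [4.6, -30.7, 0, 0, 0, 0, 1], [4.6, -30.7, 0, 0, 0, 0, 1], [4.6, -30.7, 0, 0, 0, 0, 1], [4.6, -30.7, 0, 0, 0, 0, 1]]

```text
clock: 16.33
tool_pos: [0.514, -0.0201, 0.2802]
orientation: [180.0, 0.1, 0.1]
force: [-0.2, -0.6, -0.8]
opening: 0.0876
gripper_force: 0.0
```

Run:
```python
from h import *
o=get_obs(); print(o["clock"],o["tool_pos"],o["orientation"])
s=snapshot("wrist"); K=Ro.from_euler("xyz",s["attitude"],degrees=True).as_matrix()
a,b=px(s,[[.70,.05,.03],[.50,-.09,.03]]); print(a,b)
x0,x1=sorted((int(a[0]),int(b[0]))); y0,y1=sorted((int(a[1]),int(b[1]))); x0=max(x0,0);y0=max(y0,0)
i=s["frame"][y0:y1,x0:x1]; cv2.imwrite("pics/w2.png",cv2.resize(i,None,fx=4,fy=4,interpolation=2)[:,:,::-1]); print(x0,y0,i.shape)
np.savez("w2.npz",**s)
m=cv2.morphologyEx(seg(s,(60,70,40),(90,255,255),(x0,y0,x1,y1)),cv2.MORPH_CLOSE,np.ones((7,7))); print("green",rect(s,m,.042))
s=snapshot("top"); print("mat-B", [w(s,cv2.fitEllipse(biggest(seg(s,lo,hi,(400,140,520,290))))[0],.167) for lo,hi in(((24,130,90),(34,255,255)),((105,120,60),(125,255,255)))])
```

```text
16.3333 [ 0.51404382 -0.02010135  0.28020097] [1.79968500e+02 9.68353423e-02 6.99931814e-02]
[261.1625127    5.37826983] [373.446273   174.12873506]
261 5 (169, 112, 3)
green (array([601.3, -20. ]), array([56.1, 84.5]), 89.0)
mat-B [array([[ 0.47052402, -0.32427432]]), array([[ 0.59026875, -0.34170698]])]
```

View pics/w2.png

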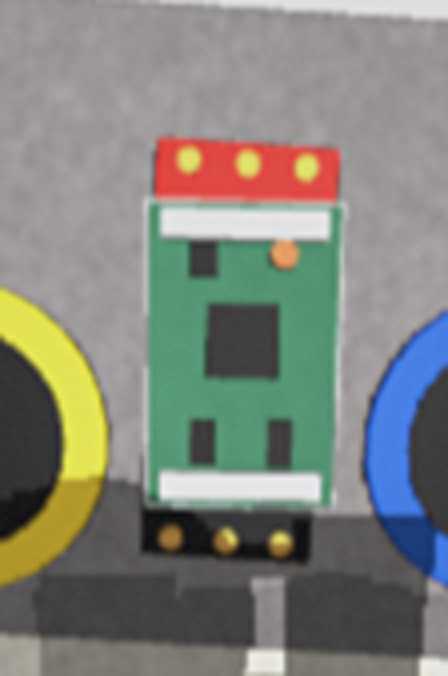

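The crop shows the controller at corners (147,199), (344,204), (145,505), (331,507), clear of both stirrers, with the red module above and the black one below.

Run:
```python
from h import *
s=dict(np.load("w2.npz"))
uv=np.array([[147,199],[344,204],[331,507],[145,505]])/4+[261,5]
p=w(s,uv,.042)*1000; print(p.round(1),p.mean(0)); d=np.linalg.norm(p-np.roll(p,-1,0),axis=1); print(d)
for a,b in((3,0),(2,1)): print(np.degrees(np.arctan2(*(p[b]-p[a])[::-1])))
# module ends
for q in ([[158,136],[340,149]],[[142,550],[306,562]]):
    v=w(s,np.array(q)/4+[261,5],.024)*1000; print(v.round(1),v.mean(0),np.degrees(np.arctan2(*(v[0]-v[1])[::-1]))-90)
```

```text
[[645.3   7.6]
 [644.  -50.4]
 [556.4 -48.4]
 [557.    9.8]] [600.68969091 -20.35183288]
[58.01806597 87.65972097 58.20349979 88.39066657]
-1.4452852367999467
-1.328498588341086
[[665.4   5. ]
 [661.8 -50.2]] [663.59067567 -22.57709933] -3.6601092146071323
[[541.1  12.3]
 [537.2 -41.8]] [539.13240203 -14.74447528] -4.1061575626897024
```

play_rows:
  commands:
    - [[2, 0, 0, 0, 0, 1.4, 1], [5, 0, 0, 0, 0, 1.4, 1], [8, 0, 0, 0, 0, 1.4, 1], [8.7, 0, 2, 0, 0, 1.4, 1], [8.7, 0, 5, 0, 0, 1.4, 1], [8.7, 0, 8, 0, 0, 1.4, 1], [8.7, 0, 11, 0, 0, 1.4, 1], [8.7, 0, 14, 0, 0, 1.4, 1], [8.7, 0, 17, 0, 0, 1.4, 1], [8.7, 0, 20, 0, 0, 1.4, 1], [8.7, 0, 20, 0, 0, 1.4, 1], [8.7, 0, 20, 0, 0, 1.4, 1], [8.7, 0, 20, 0, 0, 1.4, 1]]

```text
clock: 17.52
tool_pos: [0.6027, -0.0203, 0.0827]
orientation: [180.0, -0.1, -1.4]
force: [0.7, 0.8, 0.9]
opening: 0.0876
gripper_force: 0.0
```

play_rows:
  commands:
    - [[0, 0, 1.5, 0, 0, 0, 1], [0, 0, 3, 0, 0, 0, 1], [0, 0, 4.2, 0, 0, 0, 1], [0, 0, 5, 0, 0, 0, 1], [0, 0, 5.3, 0, 0, 0, 1], [0, 0, 5.3, 0, 0, 0, 1], [0, 0, 5.3, 0, 0, 0, 1], [0, 0, 5.3, 0, 0, 0, 1]]

```text
clock: 18.18
tool_pos: [0.6024, -0.0196, 0.0293]
orientation: [-180.0, -0.1, -1.3]
force: [-0.5, 0.6, 0.5]
opening: 0.0876
gripper_force: 0.0
```

Run:
```python
from h import *
s=snapshot("wrist"); o=get_obs(); print(o["tool_pos"],o["orientation"],o["force"])
s2=snapshot("scene"); print(get_obs()["tool_pos"])
a=cv2.resize(s2["frame"][140:270,230:400],None,fx=4.5,fy=4.5); cv2.imwrite("pics/s4.png",a[:,:,::-1])
```

```text
[ 0.60226403 -0.01956721  0.02911298] [-1.79980654e+02 -8.95694128e-02 -1.33954331e+00] [ 0.09269321 -0.0774681  -1.1128985 ]
[ 0.60212285 -0.01960769  0.0289271 ]
```

View pics/s4.png

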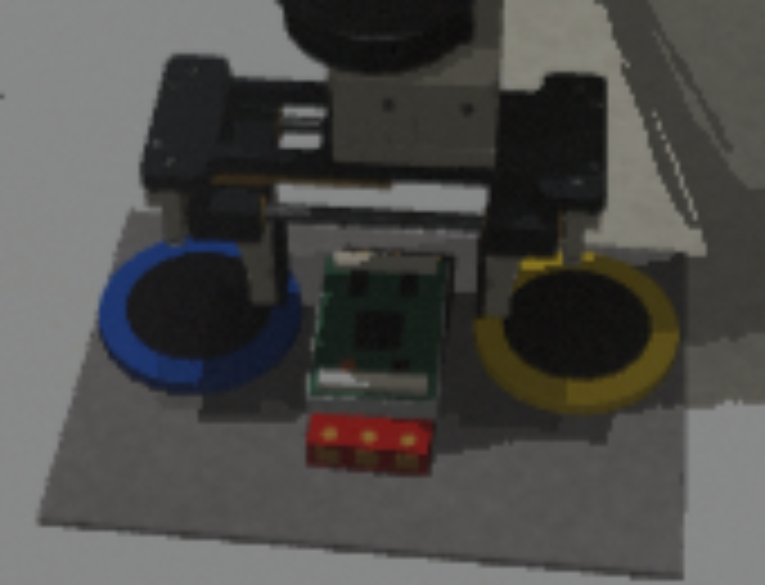

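The fingers straddle the controller between the stirrers with clearance on both sides. Grip and lift.

play_rows:
  commands:
    - [[0, 0, 0.1, 0, 0, 0, 0.85], [0, 0, 0.1, 0, 0, 0, 0.75], [0, 0, 0.1, 0, 0, 0, 0.7], [0, 0, 0.1, 0, 0, 0, 0.65], [0, 0, 0.1, 0, 0, 0, 0.5], [0, 0, 0.1, 0, 0, 0, 0.5], [0, 0, 0.1, 0, 0, 0, 0.5], [0, 0, 0.1, 0, 0, 0, 0.5], [0, 0, 0.1, 0, 0, 0, 0.5], [0, 0, -0.1, 0, 0, 0, 0.5], [0, 0, -0.5, 0, 0, 0, 0.5], [0, 0, -1.2, 0, 0, 0, 0.5], [0, 0, -2.5, 0, 0, 0, 0.5], [0, 0, -5, 0, 0, 0, 0.5], [0, 0, -7, 0, 0, 0, 0.5], [0, 0, -8, 0, 0, 0, 0.5], [0, 0, -8, 0, 0, 0, 0.5], [0, 0, -8, 0, 0, 0, 0.5]]

```text
clock: 19.78
tool_pos: [0.6017, -0.0195, 0.1086]
orientation: [-180.0, -0.1, -1.4]
force: [-0.5, -0.1, -1.1]
opening: 0.0439
gripper_force: 0.0
```

Nothing is held: the fingers closed to 44 mm. I'll look before doing anything else.

Run:
```python
from h import *
s=snapshot("wrist"); s2=snapshot("scene")
a=cv2.resize(s2["frame"][140:270,230:400],(620,480)); cv2.imwrite("pics/s5.png",a[:,:,::-1]); cv2.imwrite("pics/w5.png",s["frame"][:,:,::-1])
```

```text
(no output)
```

View pics/s5.png

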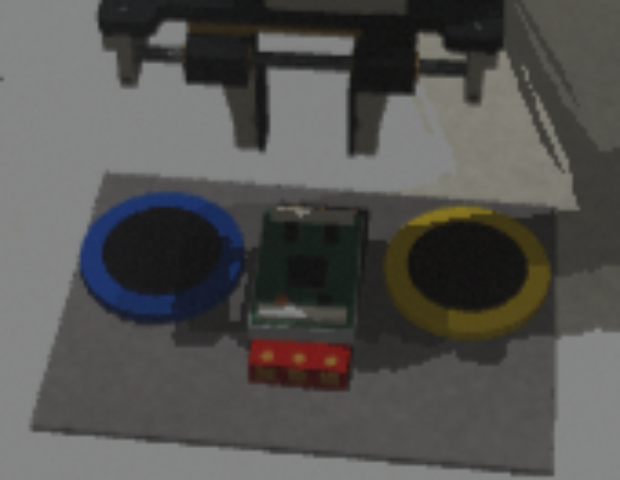

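The controller still lies on the modules at about (308,268). Check whether anything moved, then regrip with a firmer setpoint and check before lifting.

Run:
```python
from h import *
for n in("scene","top"):
    s=snapshot(n);T=n=="top"
    m=cv2.morphologyEx(seg(s,(60,70,20),(90,255,255),(320,155,360,210) if T else (295,185,335,235)),cv2.MORPH_CLOSE,np.ones((7,7))); print(n,"green",rect(s,m,.042))
    print("red",rect(s,seg(s,(0,150,60),(8,255,255),(325,155,360,185) if T else (295,220,335,250)),.024))
print(get_obs()["tool_pos"])
```

```text
scene green (array([604.4, -18.9]), array([82.5, 54.4]), 0.1)
red (array([655.4, -20.5]), array([55.5, 19.3]), 88.1)
top green (array([596.1, -20.8]), array([55.4, 75.7]), 87.8)
red (array([636.6, -33.9]), array([0., 0.]), 0.0)
[ 0.60076977 -0.0198826   0.10685019]
```

play_rows:
  commands:
    - [[0, 0, 0, 0, 0, 0, 1], [0, 0, 0, 0, 0, 0, 1], [0, 0, 0, 0, 0, 0, 1], [0, 0, 0, 0, 0, 0, 1], [0, 0, 0, 0, 0, 0, 1], [0, 0, 2, 0, 0, 0, 1], [0, 0, 4, 0, 0, 0, 1], [0, 0, 6, 0, 0, 0, 1], [0, 0, 7.3, 0, 0, 0, 1], [0, 0, 8, 0, 0, 0, 1], [0, 0, 8.1, 0, 0, 0, 1], [0, 0, 8.1, 0, 0, 0, 1], [0, 0, 8.1, 0, 0, 0, 1], [0, 0, 8.1, 0, 0, 0, 1], [0, 0, 8.1, 0, 0, 0, 1], [0, 0, 8.1, 0, 0, 0, 1]]

```text
clock: 21.32
tool_pos: [0.602, -0.0196, 0.0278]
orientation: [-180.0, -0.1, -1.4]
force: [-0.1, -0.1, 0.5]
opening: 0.0876
gripper_force: 0.0
```

play_rows:
  commands:
    - [[0, 0, 0, 0, 0, 0, 0.8], [0, 0, 0, 0, 0, 0, 0.6], [0, 0, 0, 0, 0, 0, 0.4], [0, 0, 0, 0, 0, 0, 0.2], [0, 0, 0, 0, 0, 0, 0.1], [0, 0, 0, 0, 0, 0, 0.1], [0, 0, 0, 0, 0, 0, 0.1], [0, 0, 0, 0, 0, 0, 0.1], [0, 0, 0, 0, 0, 0, 0.1]]

```text
clock: 22.07
tool_pos: [0.6016, -0.0197, 0.0271]
orientation: [180.0, 0.0, -1.4]
force: [0.5, 0.2, -0.1]
opening: 0.0334
gripper_force: 0.0
```

Run:
```python
from h import *
s2=snapshot("scene");s=snapshot("wrist")
a=cv2.resize(s2["frame"][160:260,260:370],None,fx=5,fy=5,interpolation=2); a=np.clip(a.astype(float)*1.8,0,255).astype(np.uint8); cv2.imwrite("pics/s6.png",a[:,:,::-1])
for y in np.linspace(.1,-.1,3): pass
print(px(s2,[[.6,-.02+.044,.027],[.6,-.02-.044,.027],[.6,-.02+.017,.027],[.6,-.02-.017,.027],[.6,-.02+.017,.042],[.6,-.02-.017,.042]])-[260,160])
print(get_obs()["opening"])
```

```text
[[74.1405778  55.49448371]
 [33.03014759 53.89014918]
 [61.49979683 55.00117723]
 [45.61625455 54.381322  ]
 [61.52393512 50.26581762]
 [45.45387409 49.64446862]]
0.025165999451121246
```

View pics/s6.png

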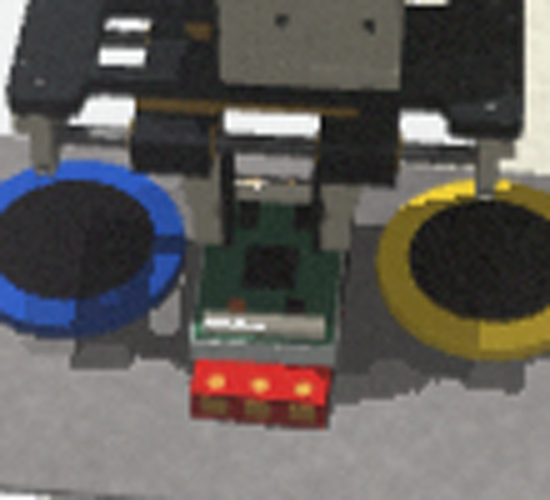

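Run:
```python
from h import *
s=snapshot("scene")
print("s5 obs inner (302.7,180.7) (325.4,181.5):"); print(px(s,[[.6017+d,-.0195+e*.022,.1086+h] for d in(-.0095,.0095) for e in(-1,1) for h in (0,.015)]))
print("s4 obs bottoms (288,207.5),(340,210):");print(px(s,[[.602+d,-.0195+e*.055,.029+h] for d in(-.0095,.0095) for e in(-1,1) for h in (0,.015)]))
print("controller near top corner etc, s4 obs front-top edge (308,392)(440,400)->",np.array([[308,392],[440,400]])/4.5+[230,140], "bottom of front (307,408),(436,415)",np.array([[307,408],[436,415]])/4.5+[230,140])
print(px(s,[[.645,y,z] for z in (.042,.024) for y in(-.0515,.0085)]))
o=get_obs(); print(o["opening"],o["tool_pos"],o["gripper_force"],o["force"])
```

```text
s5 obs inner (302.7,180.7) (325.4,181.5):
[[302.75535827 184.4016542 ]
 [302.54740766 179.00171166]
 [324.5567328  185.2028888 ]
 [324.62050818 179.80387277]
 [301.98907073 191.06737829]
 [301.76808969 185.66532832]
 [324.1345367  191.89254283]
 [324.19398181 186.49173407]]
s4 obs bottoms (288,207.5),(340,210):
[[288.45737526 210.4795017 ]
 [288.09557436 205.72368636]
 [339.63057174 212.46393223]
 [339.8671539  207.71261482]
 [287.52757511 217.11105197]
 [287.14933133 212.36251637]
 [339.45836127 219.15124694]
 [339.69645588 214.4079696 ]]
controller near top corner etc, s4 obs front-top edge (308,392)(440,400)-> [[298.44444444 227.11111111]
 [327.77777778 228.88888889]] bottom of front (307,408),(436,415) [[298.22222222 230.66666667]
 [326.88888889 232.22222222]]
[[296.69551157 225.65132581]
 [326.08290896 226.82416904]
 [297.02278776 231.29282784]
 [325.98723118 232.4612053 ]]
0.02107424070648243 [ 0.60157379 -0.01970893  0.02704731] 0.0 [-0.30332019 -0.03070051 -0.32267096]
```

Run:
```python
from h import *
s={"camera_matrix":np.array([[332.045,0,320.504],[0,332.045,201.104],[0,0,1]]),"origin":np.array([.5881,.00115,.46508]),"attitude":np.array([163.8586,-.0571,-90.0503])}
for h in(0,.02,.03): print(h,px(s,[[.5133+d,e*.044,.28+h] for d in(-.0095,.0095) for e in(1,-1)]).round(1).tolist())
a=cv2.imread("pics/w1.png"); cv2.imwrite("pics/w1c.png",np.clip(cv2.resize(a[225:355,160:480],None,fx=2.5,fy=2.5).astype(float)*2,0,255).astype(np.uint8))
```

```text
0 [[249.6, 249.9], [394.8, 249.7], [247.7, 220.3], [396.8, 220.1]]
0.02 [[242.2, 265.2], [402.7, 265.0], [239.8, 232.8], [405.1, 232.6]]
0.03 [[237.8, 274.1], [407.3, 273.9], [235.2, 240.2], [410.0, 240.0]]
```

View pics/w1c.png

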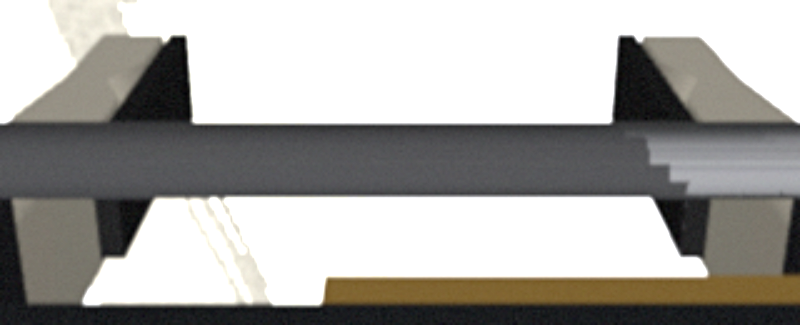

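The crop puts the fingertip inner edges at (234,239) and (408,239). That only fits if the real finger ends are about 29 mm higher than the reported TCP, and the scene view agrees at about 28 mm. So the fingers closed above the board. I'll open, go lower in steps and watch the force.

play_rows:
  commands:
    - [[0, 0, 0, 0, 0, 0, 1], [0, 0, 0, 0, 0, 0, 1], [0, 0, 0, 0, 0, 0, 1], [0, 0, 0, 0, 0, 0, 1], [0, 0, 0, 0, 0, 0, 1], [0, 0, 0, 0, 0, 0, 1], [0, 0, 0, 0, 0, 0, 1], [0, 0, 0, 0, 0, 0, 1], [0, 0, 0, 0, 0, 0, 1], [0, 0, 0, 0, 0, 0, 1], [0, 0, 0, 0, 0, 0, 1], [0, 0, 0, 0, 0, 0, 1], [0, 0, 0.5, 0, 0, 0, 1], [0, 0, 1, 0, 0, 0, 1], [0, 0, 1.5, 0, 0, 0, 1], [0, 0, 1.5, 0, 0, 0, 1], [0, 0, 1.5, 0, 0, 0, 1]]

```text
clock: 23.63
tool_pos: [0.6011, -0.0199, 0.0113]
orientation: [180.0, 0.1, -1.4]
force: [-0.1, 0.7, 0.4]
opening: 0.0876
gripper_force: 0.0
```

play_rows:
  commands:
    - [[0, 0, 0.3, 0, 0, 0, 1], [0, 0, 0.6, 0, 0, 0, 1], [0, 0, 0.9, 0, 0, 0, 1], [0, 0, 1.1, 0, 0, 0, 1], [0, 0, 1.2, 0, 0, 0, 1], [0, 0, 1.2, 0, 0, 0, 1], [0, 0, 1.2, 0, 0, 0, 1], [0, 0, 1.2, 0, 0, 0, 1]]

```text
clock: 24.3
tool_pos: [0.6017, -0.0197, 0.0002]
orientation: [-180.0, -0.0, -1.4]
force: [-0.2, -1.0, -0.4]
opening: 0.0877
gripper_force: 0.0
```

Reported z is 0.000 with no contact, which confirms the offset. Close and check before lifting.

play_rows:
  commands:
    - [[0, 0, 0.1, 0, 0, 0, 0.8], [0, 0, 0.1, 0, 0, 0, 0.7], [0, 0, 0.1, 0, 0, 0, 0.6], [0, 0, 0.1, 0, 0, 0, 0.5], [0, 0, 0.1, 0, 0, 0, 0.3], [0, 0, 0.1, 0, 0, 0, 0.3], [0, 0, 0.1, 0, 0, 0, 0.3], [0, 0, 0.1, 0, 0, 0, 0.3], [0, 0, 0.1, 0, 0, 0, 0.3]]

```text
clock: 25.05
tool_pos: [0.6016, -0.0198, -0.0009]
orientation: [180.0, -0.0, -1.4]
force: [-0.7, 0.7, 0.3]
opening: 0.0598
gripper_force: 30.0
```

play_rows:
  commands:
    - [[0, 0, -0.2, 0, 0, 0, 0.3], [0, 0, -0.6, 0, 0, 0, 0.3], [0, 0, -1.2, 0, 0, 0, 0.3], [0, 0, -2.5, 0, 0, 0, 0.3], [0, 0, -4.5, 0, 0, 0, 0.3], [0, 0, -6.5, 0, 0, 0, 0.3], [0, 0, -8.5, 0, 0, 0, 0.3], [0, 0, -10, 0, 0, 0, 0.3], [0, 0, -10, 0, 0, 0, 0.3], [0, 0, -10, 0, 0, 0, 0.3]]

```text
clock: 25.88
tool_pos: [0.6022, -0.0195, 0.1004]
orientation: [-179.9, -0.1, -1.4]
force: [-1.5, -0.3, -0.9]
opening: 0.0598
gripper_force: 30.0
```

Run:
```python
from h import *
o=get_obs(); print(o["tool_pos"],o["orientation"],o["opening"],o["force"])
s=snapshot("scene")
print("red",rect(s,seg(s,(0,150,60),(8,255,255),(295,200,335,250)),.024))
d=-np.array(o["tool_pos"])+[.484,.332,o["tool_pos"][2]]
R=Ro.from_euler("xyz",o["orientation"],degrees=True); print(R.inv().apply(d)*100)
a=cv2.resize(s["frame"][110:260,220:420],None,fx=3,fy=3); cv2.imwrite("pics/s7.png",np.clip(a*1.5,0,255).astype(np.uint8)[:,:,::-1])
for n in("scene","top"):
  s=snapshot(n); T=n=="top"
  i=seg(s,(0,0,115),(180,40,255),(178,194,226,256) if T else (440,160,505,210)); c=cv2.approxPolyDP(biggest(i),4,True)[:,0]; print(w(s,c,.009).round(4).tolist())
```

```text
[ 0.60215456 -0.01946833  0.10042928] [-1.79948628e+02 -1.38822748e-01 -1.35504213e+00] 0.05978199595147481 [-1.47531001 -0.26192085 -0.88443993]
red (array([650.4, -19.9]), array([31.7, 57.6]), 3.0)
[-1.26432577e+01 -3.48576085e+01  6.20057348e-04]
[[0.4327, 0.288], [0.5414, 0.2957], [0.534, 0.3771], [0.4249, 0.3686]]Traceback (most recent call last):
  File "<stdin>", line 10, in <module>
  File "h.py", line 15, in biggest
    c=max(cv2.findContours(m,0,1)[0],key=cv2.contourArea); return c[:,0,:].astype(np.float32)
ValueError: max() iterable argument is empty
```

View pics/s7.png

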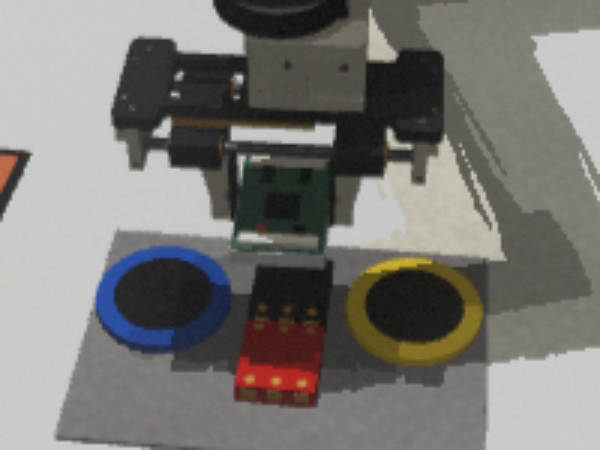

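The controller is held level, and both modules lie side by side undisturbed. Carry it to the box.

play_rows:
  commands:
    - [[-0.3, -0.8, 0, 0, 0, 0, 0.3], [-0.9, -2.5, 0, 0, 0, -0.5, 0.3], [-1.8, -5, 0, 0, 0, -1, 0.3], [-2.7, -7.5, 0, 0, 0, -1.5, 0.3], [-3.6, -10, 0, 0, 0, -2, 0.3], [-4.5, -12.5, 0, 0, 0, -2.5, 0.3], [-5.4, -15, 0, 0, 0, -3, 0.3], [-6.3, -17.5, 0, 0, 0, -3.5, 0.3], [-7.2, -20, 0, 0, 0, -4, 0.3], [-8.1, -22.5, 0, 0, 0, -4.5, 0.3], [-9, -25, 0, 0, 0, -5, 0.3], [-9.9, -27.5, 0, 0, 0, -5.5, 0.3], [-10.8, -30, 0, 0, 0, -6, 0.3], [-11.7, -32.5, 0, 0, 0, -6.3, 0.3], [-12.2, -34, 0, 0, 0, -6.3, 0.3], [-12.5, -34.9, 0, 0, 0, -6.3, 0.3], [-12.5, -34.9, 0, 0, 0, -6.3, 0.3], [-12.5, -34.9, 0, 0, 0, -6.3, 0.3], [-12.5, -34.9, 0, 0, 0, -6.3, 0.3]]

```text
clock: 27.62
tool_pos: [0.4848, 0.3312, 0.0987]
orientation: [180.0, 0.0, 4.9]
force: [0.4, -0.6, -0.7]
opening: 0.0595
gripper_force: 30.0
```

Run:
```python
from h import *
s=snapshot("wrist"); o=get_obs(); print(o["tool_pos"],o["orientation"],o["opening"],o["joint_pos"])
q=px(s,[[x,y,.009] for x in(.427,.542) for y in (.29,.374)]); print(q)
cv2.imwrite("pics/w8.png",s["frame"][:,:,::-1]); np.savez("w8.npz",**s)
```

```text
[0.48495225 0.3310558  0.0988743 ] [1.79974682e+02 2.68541881e-02 4.88840352e+00] 0.060141104132562746 [ 5.33826520e+01  1.71852178e+01 -1.82997668e+01 -4.09076096e-03
 -5.45517722e+01  4.15081310e+01]
[[361.29694079 260.60040424]
 [268.92751376 253.43783618]
 [378.17683816 132.35608434]
 [274.96251606 123.32278809]]
```

View pics/w8.png

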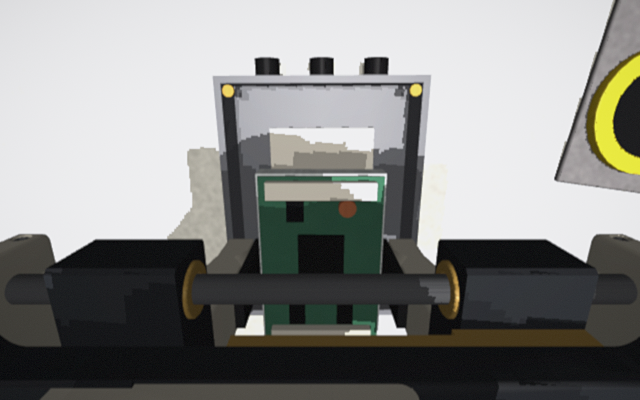

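The board is aligned in the box: the plate's far edge runs (269,128) to (375,128), the rim is centred at column 322, and the board's far edge at column 321.5.

Run:
```python
from h import *
s=dict(np.load("w8.npz"))
p=w(s,[[269,127.5],[375,128]],.009); print(p, np.linalg.norm(p[0]-p[1])); y=np.radians(4.9)
print("centre",p.mean(0)-.0575*np.array([np.cos(y),np.sin(y)]), np.degrees(np.arctan2(*(p[0]-p[1])[::-1]))-90)
r=w(s,[[213,76],[431,75]],.042); print(r,r.mean(0)-.095*np.array([np.cos(y),np.sin(y)]),np.linalg.norm(r[0]-r[1]))
z=.0987+.0009+.042; c=w(s,[[257,176],[386,174]],z); print(c,c.mean(0)-.045*np.array([np.cos(y),np.sin(y)]),np.linalg.norm(c[0]-c[1]))
```

```text
[[0.53829049 0.37865475]
 [0.54522229 0.29303038]] 0.08590449653534558
centre [0.48446654 0.33093109] 4.628337632164815
[[0.57199842 0.4135051 ]
 [0.58538912 0.26502489]] [0.48404097 0.33115038] 0.14908280870038138
[[0.52725434 0.36389876]
 [0.53292966 0.307864  ]] [0.48525646 0.33203762] 0.05632143816795257
```

play_rows:
  commands:
    - [[0, 0, 1.5, 0, 0, 0, 0.3], [0, 0, 3.5, 0, 0, 0, 0.3], [0, 0, 5.5, 0, 0, 0, 0.3], [0, 0, 7.5, 0, 0, 0, 0.3], [0, 0, 9, 0, 0, 0, 0.3], [0, 0, 10, 0, 0, 0, 0.3], [0, 0, 10.7, 0, 0, 0, 0.3], [0, 0, 11, 0, 0, 0, 0.3], [0, 0, 11.2, 0, 0, 0, 0.3], [0, 0, 11.3, 0, 0, 0, 0.3], [0, 0, 11.3, 0, 0, 0, 0.3], [0, 0, 11.3, 0, 0, 0, 0.3], [0, 0, 11.3, 0, 0, 0, 0.3], [0, 0, 11.3, 0, 0, 0, 0.3]]

```text
clock: 28.83
tool_pos: [0.485, 0.3324, -0.0135]
orientation: [-180.0, -0.0, 5.0]
force: [-0.4, 0.8, -2.0]
opening: 0.06
gripper_force: 30.0
```

play_rows:
  commands:
    - [[0, 0, 0.1, 0, 0, 0, 0.3], [0, 0, 0.2, 0, 0, 0, 0.3], [0, 0, 0.25, 0, 0, 0, 0.3], [0, 0, 0.25, 0, 0, 0, 0.3], [0, 0, 0.25, 0, 0, 0, 0.3]]

```text
clock: 29.25
tool_pos: [0.4849, 0.3322, -0.0159]
orientation: [-180.0, -0.0, 5.0]
force: [-1.4, -0.5, 4.1]
opening: 0.0598
gripper_force: 30.0
```

Contact with the plate. Release with a partial opening, then rise.

play_rows:
  commands:
    - [[0, 0, 0, 0, 0, 0, 0.72], [0, 0, 0, 0, 0, 0, 0.78], [0, 0, 0, 0, 0, 0, 0.82], [0, 0, 0, 0, 0, 0, 0.82], [0, 0, 0, 0, 0, 0, 0.82], [0, 0, -1, 0, 0, 0, 0.82], [0, 0, -3, 0, 0, 0, 0.82], [0, 0, -6, 0, 0, 0, 0.82], [0, 0, -9, 0, 0, 0, 1], [0, 0, -12, 0, 0, 0, 1], [0, 0, -15, 0, 0, 0, 1], [0, 0, -18, 0, 0, 0, 1], [0, 0, -21, 0, 0, 0, 1], [0, 0, -24, 0, 0, 0, 1], [0, 0, -27, 0, 0, 0, 1], [0, 0, -28, 0, 0, 0, 1], [0, 0, -28, 0, 0, 0, 1], [0, 0, -28, 0, 0, 0, 1]]

```text
clock: 30.75
tool_pos: [0.4847, 0.3321, 0.2643]
orientation: [-179.9, -0.0, 4.9]
force: [-1.0, -0.1, -0.3]
opening: 0.0879
gripper_force: 0.0
```

Run:
```python
from h import *
s=snapshot("wrist"); o=get_obs(); print(o["tool_pos"],o["orientation"],o["opening"])
m=cv2.morphologyEx(seg(s,(60,70,20),(90,255,255),(200,40,420,300)),cv2.MORPH_CLOSE,np.ones((15,15))); print("green",rect(s,m,.027))
s=snapshot("scene")
m=cv2.morphologyEx(seg(s,(60,70,20),(90,255,255),(430,150,515,225)),cv2.MORPH_CLOSE,np.ones((7,7))); print("scene green",rect(s,m,.027))
for nm,lo,hi in (("Y",(24,130,60),(34,255,255)),("B",(105,120,50),(125,255,255))):
    c=biggest(seg(s,lo,hi,(120,110,245,180))); print(nm,c.min(0),c.max(0),w(s,(c.min(0)+c.max(0))/2,.17))
```

```text
[0.48429945 0.33179461 0.26311101] [1.79997866e+02 4.56190392e-02 4.93846370e+00] 0.08762401102039404
green (array([485.9, 333.2]), array([85.5, 55.4]), 4.7)
scene green (array([492.9, 332.6]), array([77.4, 54.7]), 4.8)
Y [167. 114.] [184. 124.] [[ 0.46930433 -0.32259169]]
B [140. 149.] [158. 161.] [[ 0.58908362 -0.33950265]]
```

The controller is placed at (485.9, 333.2) mm, yaw 4.7°, within 2 mm of the box centre. Now fetch the yellow flask.

play_rows:
  commands:
    - [[-0.2, 1.4, -1, 0, 0, 0.5, 1], [-0.5, 4.5, -2, 0, 0, 1, 1], [-0.9, 8, -2, 0, 0, 2, 1], [-1.3, 11.5, -2, 0, 0, 3, 1], [-1.6, 15, -2, 0, 0, 4, 1], [-2, 18.5, -2, 0, 0, 4.9, 1], [-2.4, 22, -2, 0, 0, 4.9, 1], [-2.8, 25.5, -2, 0, 0, 4.9, 1], [-3.2, 29, -2, 0, 0, 4.9, 1], [-3.6, 32.5, -2, 0, 0, 4.9, 1], [-4, 36, -2, 0, 0, 4.9, 1], [-4.3, 39.5, -2, 0, 0, 4.9, 1], [-4.7, 43, -2, 0, 0, 4.9, 1], [-5.1, 46.5, -2, 0, 0, 4.9, 1], [-5.5, 50, -2, 0, 0, 4.9, 1], [-5.9, 53.5, -2, 0, 0, 4.9, 1], [-6.2, 57, -2, 0, 0, 4.9, 1], [-6.6, 60.5, -2, 0, 0, 4.9, 1], [-7, 63.5, -2, 0, 0, 4.9, 1], [-7.2, 65.4, -2, 0, 0, 4.9, 1]]

```text
clock: 32.52
tool_pos: [0.468, -0.3284, 0.2824]
orientation: [-180.0, 0.1, -0.1]
force: [-0.9, 0.4, 0.6]
opening: 0.0877
gripper_force: 0.0
```

play_rows:
  commands:
    - [[0, 0, 0, 0, 0, 0, 1], [0, 0, 0, 0, 0, 0, 1], [0, 0, 0, 0, 0, 0, 1], [0, 0, 0, 0, 0, 0, 1]]

```text
clock: 32.85
tool_pos: [0.4693, -0.325, 0.2835]
orientation: [-180.0, 0.0, 0.1]
force: [-0.2, 0.9, -0.2]
opening: 0.0879
gripper_force: 0.0
```

Run:
```python
from h import *
s=snapshot("wrist"); o=get_obs(); print(o["tool_pos"],o["orientation"],o["opening"])
for nm,lo,hi in (("Y",(24,130,60),(34,255,255)),("B",(105,120,50),(125,255,255))):
    m=seg(s,lo,hi,(0,0,640,400)); c=biggest(m); print(nm,c.min(0),c.max(0),w(s,(c.min(0)+c.max(0))/2,.168))
s=snapshot("top")
for nm,lo,hi in (("Y",(24,130,60),(34,255,255)),("B",(105,120,50),(125,255,255))):
    c=biggest(seg(s,lo,hi,(400,140,520,290))); print(nm,c.min(0),c.max(0),w(s,(c.min(0)+c.max(0))/2,.167))
```

```text
[ 0.46949159 -0.32483536  0.28364693] [-1.79996080e+02 -1.50306452e-03  1.07793091e-01] 0.08773465648878181
Y [ 0. 37.] [ 55. 117.] [[ 0.56661991 -0.07467441]]
B [116.  40.] [194. 120.] [[ 0.56435618 -0.18270246]]Traceback (most recent call last):
  File "<stdin>", line 7, in <module>
  File "h.py", line 15, in biggest
    c=max(cv2.findContours(m,0,1)[0],key=cv2.contourArea); return c[:,0,:].astype(np.float32)
ValueError: max() iterable argument is empty
```

play_rows:
  commands:
    - [[0, 0, 2, 0, 0, 0, 1], [0, 0, 4.5, 0, 0, 0, 1], [0, 0, 7, 0, 0, 0, 1], [0, 0, 9.5, 0, 0, 0, 1], [0, 0, 12, 0, 0, 0, 1], [0, 0, 14, 0, 0, 0, 1], [0, 0, 15.5, 0, 0, 0, 1], [0, 0, 16.5, 0, 0, 0, 1], [0, 0, 17, 0, 0, 0, 1], [0, 0, 17.4, 0, 0, 0, 1], [0, 0, 17.4, 0, 0, 0, 1], [0, 0, 17.4, 0, 0, 0, 1], [0, 0, 17.4, 0, 0, 0, 1]]

```text
clock: 34.03
tool_pos: [0.4702, -0.3258, 0.1106]
orientation: [180.0, -0.1, 0.1]
force: [-0.2, 0.2, 0.1]
opening: 0.0876
gripper_force: 0.0
```

play_rows:
  commands:
    - [[0, 0, 0, 0, 0, 0, 0.6], [0, 0, 0, 0, 0, 0, 0.4], [0, 0, 0, 0, 0, 0, 0.2], [0, 0, 0, 0, 0, 0, 0.1], [0, 0, 0, 0, 0, 0, 0.1], [0, 0, 0, 0, 0, 0, 0.1], [0, 0, 0, 0, 0, 0, 0.1], [0, 0, 0, 0, 0, 0, 0.1], [0, 0, 0, 0, 0, 0, 0.1], [0, 0, 0, 0, 0, 0, 0.1]]

```text
clock: 34.87
tool_pos: [0.4694, -0.3255, 0.1094]
orientation: [-180.0, 0.0, 0.0]
force: [-0.4, -0.4, 0.4]
opening: 0.035
gripper_force: 30.0
```

play_rows:
  commands:
    - [[0, 0, -0.5, 0, 0, 0, 0.1], [0, 0, -1.5, 0, 0, 0, 0.1], [0, 0, -3, 0, 0, 0, 0.1], [0, 0, -5, 0, 0, 0, 0.1], [0, 0, -7, 0, 0, 0, 0.1], [0, 0, -8, 0, 0, 0, 0.1], [0, 0, -8, 0, 0, 0, 0.1], [0, -1, -8, 0, 0, 0, 0.1], [0, -3, -8, 0, 0, 0, 0.1], [0, -5.5, -8, 0, 0, 0, 0.1], [0, -8, -8, 0, 0, 0, 0.1], [0.3, -10.5, -8, 0, 0, 0, 0.1], [1, -13, -8, 0, 0, 0, 0.1], [2, -15.5, -8, 0, 0, 0, 0.1], [3, -18, -8, 0, 0, 0, 0.1], [4, -20.5, -8, 0, 0, 0, 0.1], [5, -23, -8, 0, 0, 0, 0.1], [6, -25.5, -8, 0, 0, 0, 0.1], [6.8, -27, -8, 0, 0, 0, 0.1], [7, -28, -8, 0, 0, 0, 0.1]]

```text
clock: 36.53
tool_pos: [0.5392, -0.0435, 0.188]
orientation: [180.0, 0.1, 0.1]
force: [0.1, -0.3, -2.8]
opening: 0.0351
gripper_force: 30.0
```

play_rows:
  commands:
    - [[0.4, -1, 0, 0, 0, 0, 0.1], [1.2, -3.5, 0, 0, 0, 0, 0.1], [2, -6, 0, 0, 0, 0, 0.1], [2.8, -8.5, 0, 0, 0, 0, 0.1], [3.4, -10.5, 0, 0, 0, 0, 0.1], [3.7, -11.6, 0, 0, 0, 0, 0.1], [3.7, -12, 0, 0, 0, 0, 0.1], [3.7, -12, 0, 0, 0, 0, 0.1], [3.7, -12, 0, 0, 0, 0, 0.1], [3.7, -12, 0, 0, 0, 0, 0.1], [3.7, -12, 0, 0, 0, 0, 0.1]]

```text
clock: 37.45
tool_pos: [0.5759, 0.0735, 0.1897]
orientation: [180.0, -0.0, -0.0]
force: [0.2, 0.1, -2.1]
opening: 0.0347
gripper_force: 30.0
```

Lower to about 1 mm above the expected contact at z 0.1224.

play_rows:
  commands:
    - [[0, 0, 1, 0, 0, 0, 0.1], [0, 0, 2.5, 0, 0, 0, 0.1], [0, 0, 4, 0, 0, 0, 0.1], [0, 0, 5.3, 0, 0, 0, 0.1], [0, 0, 6, 0, 0, 0, 0.1], [0, 0, 6.4, 0, 0, 0, 0.1], [0, 0, 6.5, 0, 0, 0, 0.1], [0, 0, 6.6, 0, 0, 0, 0.1], [0, 0, 6.6, 0, 0, 0, 0.1], [0, 0, 6.6, 0, 0, 0, 0.1]]

```text
clock: 38.28
tool_pos: [0.5766, 0.0746, 0.1242]
orientation: [-180.0, -0.1, 0.1]
force: [0.3, 0.5, -2.7]
opening: 0.0355
gripper_force: 30.0
```

play_rows:
  commands:
    - [[0, 0, 0.1, 0, 0, 0, 0.1], [0, 0, 0.2, 0, 0, 0, 0.1], [0, 0, 0.2, 0, 0, 0, 0.1], [0, 0, 0.2, 0, 0, 0, 0.1]]

```text
clock: 38.62
tool_pos: [0.5767, 0.0746, 0.1225]
orientation: [-180.0, -0.1, 0.1]
force: [-1.7, 0.1, 4.8]
opening: 0.035
gripper_force: 30.0
```

Contact. Release and rise, then head for the blue flask.

play_rows:
  commands:
    - [[0, 0, 0, 0, 0, 0, 0.45], [0, 0, 0, 0, 0, 0, 0.7], [0, 0, 0, 0, 0, 0, 1], [0, 0, 0, 0, 0, 0, 1], [0, 0, 0, 0, 0, 0, 1], [0, 0, 0, 0, 0, 0, 1], [0, 0, 0, 0, 0, 0, 1], [0, 0, -1, 0, 0, 0, 1], [0, 0, -3, 0, 0, 0, 1], [0, 0, -6, 0, 0, 0, 1], [0, 0, -9, 0, 0, 0, 1], [0, 0, -12, 0, 0, 0, 1], [0, 0, -15, 0, 0, 0, 1], [0, 0, -16, 0, 0, 0, 1], [0, 0, -16, 0, 0, 0, 1], [0, 0, -16, 0, 0, 0, 1]]

```text
clock: 39.95
tool_pos: [0.5762, 0.0746, 0.2824]
orientation: [-179.9, -0.1, 0.0]
force: [0.4, -0.2, -0.9]
opening: 0.0875
gripper_force: 0.0
```

play_rows:
  commands:
    - [[0, 1.5, 0, 0, 0, 0, 1], [0.1, 4.5, 0, 0, 0, 0, 1], [0.2, 7.5, 0, 0, 0, 0, 1], [0.3, 10.5, 0, 0, 0, 0, 1], [0.4, 13.5, 0, 0, 0, 0, 1], [0.5, 16.5, 0, 0, 0, 0, 1], [0.6, 19.5, 0, 0, 0, 0, 1], [0.7, 22.5, 0, 0, 0, 0, 1], [0.8, 25.5, 0, 0, 0, 0, 1], [0.9, 28.5, 0, 0, 0, 0, 1], [1, 31.5, 0, 0, 0, 0, 1], [1.1, 34.5, 0, 0, 0, 0, 1], [1.2, 37.5, 0, 0, 0, 0, 1], [1.3, 40, 0, 0, 0, 0, 1], [1.3, 41.4, 0, 0, 0, 0, 1], [1.3, 41.4, 0, 0, 0, 0, 1], [1.3, 41.4, 0, 0, 0, 0, 1], [1.3, 41.4, 0, 0, 0, 0, 1]]

```text
clock: 41.45
tool_pos: [0.5891, -0.3391, 0.2808]
orientation: [-180.0, 0.1, 0.0]
force: [0.1, 0.3, -0.6]
opening: 0.0876
gripper_force: 0.0
```

Run:
```python
from h import *
o=get_obs(); print(o["clock"],o["tool_pos"],o["orientation"])
s=snapshot("scene"); 
c=biggest(seg(s,(24,130,60),(34,255,255),(350,140,378,162))); print("Y",c.min(0),c.max(0),w(s,(c.min(0)+c.max(0))/2,.183))
c=biggest(seg(s,(105,120,50),(125,255,255),(120,110,245,180))); print("B",c.min(0),c.max(0),w(s,(c.min(0)+c.max(0))/2,.17))
```

```text
41.45 [ 0.5891352  -0.3390543   0.28076188] [-1.79964863e+02  7.09766886e-02  4.86857056e-02]
Y [355. 146.] [373. 158.] [[0.57346234 0.07665931]]
B [140. 155.] [140. 155.] [[ 0.59000934 -0.35692286]]
```

play_rows:
  commands:
    - [[0, 0, 2, 0, 0, 0, 1], [0, 0, 4.5, 0, 0, 0, 1], [0, 0, 7, 0, 0, 0, 1], [0, 0, 9.5, 0, 0, 0, 1], [0, 0, 12, 0, 0, 0, 1], [0, 0, 14, 0, 0, 0, 1], [0, 0, 15.5, 0, 0, 0, 1], [0, 0, 16.5, 0, 0, 0, 1], [0, 0, 17, 0, 0, 0, 1], [0, 0, 17.2, 0, 0, 0, 1], [0, 0, 17.2, 0, 0, 0, 1], [0, 0, 17.2, 0, 0, 0, 1], [0, 0, 17.2, 0, 0, 0, 1]]

```text
clock: 42.58
tool_pos: [0.5902, -0.3397, 0.1108]
orientation: [180.0, -0.1, 0.1]
force: [-0.5, 0.5, 0.3]
opening: 0.0879
gripper_force: 0.0
```

play_rows:
  commands:
    - [[0, 0, 0, 0, 0, 0, 0.6], [0, 0, 0, 0, 0, 0, 0.4], [0, 0, 0, 0, 0, 0, 0.2], [0, 0, 0, 0, 0, 0, 0.1], [0, 0, 0, 0, 0, 0, 0.1], [0, 0, 0, 0, 0, 0, 0.1], [0, 0, 0, 0, 0, 0, 0.1], [0, 0, 0, 0, 0, 0, 0.1], [0, 0, 0, 0, 0, 0, 0.1], [0, 0, 0, 0, 0, 0, 0.1]]

```text
clock: 43.42
tool_pos: [0.5894, -0.3396, 0.1094]
orientation: [-180.0, 0.0, 0.0]
force: [0.6, 0.0, -0.7]
opening: 0.0349
gripper_force: 30.0
```

play_rows:
  commands:
    - [[0, 0, -0.5, 0, 0, 0, 0.1], [0, 0, -1.5, 0, 0, 0, 0.1], [0, 0, -3, 0, 0, 0, 0.1], [0, 0, -5, 0, 0, 0, 0.1], [0, 0, -7, 0, 0, 0, 0.1], [0, 0, -8, 0, 0, 0, 0.1], [0, 0, -8, 0, 0, 0, 0.1], [-0.1, -1, -8, 0, 0, 0, 0.1], [-0.3, -3, -8, 0, 0, 0, 0.1], [-0.5, -5.5, -8, 0, 0, 0, 0.1], [-0.7, -8, -8, 0, 0, 0, 0.1], [-0.9, -10.5, -8, 0, 0, 0, 0.1], [-1.1, -13, -8, 0, 0, 0, 0.1], [-1.3, -15.5, -8, 0, 0, 0, 0.1], [-1.4, -18, -8, 0, 0, 0, 0.1], [-1.4, -20.5, -8, 0, 0, 0, 0.1], [-1.4, -22, -8, 0, 0, 0, 0.1], [-1.4, -22.8, -8, 0, 0, 0, 0.1], [-1.4, -22.8, -8, 0, 0, 0, 0.1], [-1.4, -22.8, -8, 0, 0, 0, 0.1]]

```text
clock: 45.08
tool_pos: [0.5748, -0.1112, 0.1888]
orientation: [180.0, 0.1, 0.1]
force: [-0.2, -0.5, -3.0]
opening: 0.035
gripper_force: 30.0
```

play_rows:
  commands:
    - [[0, 0, 0, 0, 0, 0, 0.1], [0, 0, 1, 0, 0, 0, 0.1], [0, 0, 2.5, 0, 0, 0, 0.1], [0, 0, 4, 0, 0, 0, 0.1], [0, 0, 5.3, 0, 0, 0, 0.1], [0, 0, 6, 0, 0, 0, 0.1], [0, 0, 6.4, 0, 0, 0, 0.1], [0, 0, 6.5, 0, 0, 0, 0.1], [0, 0, 6.6, 0, 0, 0, 0.1], [0, 0, 6.6, 0, 0, 0, 0.1], [0, 0, 6.6, 0, 0, 0, 0.1]]

```text
clock: 46.0
tool_pos: [0.5758, -0.1116, 0.1242]
orientation: [-180.0, -0.1, 0.0]
force: [-0.6, -0.0, -2.1]
opening: 0.035
gripper_force: 30.0
```

play_rows:
  commands:
    - [[0, 0, 0.1, 0, 0, 0, 0.1], [0, 0, 0.2, 0, 0, 0, 0.1], [0, 0, 0.2, 0, 0, 0, 0.1], [0, 0, 0.2, 0, 0, 0, 0.1]]

```text
clock: 46.33
tool_pos: [0.5758, -0.1116, 0.1223]
orientation: [180.0, -0.1, 0.1]
force: [-0.3, -1.5, 2.7]
opening: 0.0349
gripper_force: 30.0
```

play_rows:
  commands:
    - [[0, 0, 0, 0, 0, 0, 0.45], [0, 0, 0, 0, 0, 0, 0.7], [0, 0, 0, 0, 0, 0, 1], [0, 0, 0, 0, 0, 0, 1], [0, 0, 0, 0, 0, 0, 1], [0, 0, 0, 0, 0, 0, 1], [0, 0, 0, 0, 0, 0, 1], [0, 0, -1, 0, 0, 0, 1], [0, 0, -3, 0, 0, 0, 1], [0, 0, -6, 0, 0, 0, 1], [0, 0, -9, 0, 0, 0, 1], [0, 0, -12, 0, 0, 0, 1], [0, 0, -15, 0, 0, 0, 1], [0, 0, -16, 0, 0, 0, 1], [-2, 0, -16, 0, 0, 0, 1], [-5, 0, -16, 0, 0, 0, 1], [-7, 0, -16, 0, 0, 0, 1], [-7, 0, -16, 0, 0, 0, 1], [-7, 0, -16, 0, 0, 0, 1]]

```text
clock: 47.92
tool_pos: [0.5048, -0.1117, 0.2829]
orientation: [-180.0, -0.1, 0.1]
force: [0.6, -0.2, 0.1]
opening: 0.0875
gripper_force: 0.0
```

Run:
```python
from h import *
o=get_obs(); print(o["clock"],o["tool_pos"])
s=snapshot("scene"); cv2.imwrite("pics/end.png",s["frame"][:,:,::-1])
for nm,lo,hi,r in (("Y",(24,130,60),(34,255,255),(350,135,378,162)),("B",(105,120,50),(125,255,255),(250,135,282,160))):
    c=biggest(seg(s,lo,hi,r)); print(nm,c.min(0),c.max(0),w(s,(c.min(0)+c.max(0))/2,.183))
```

```text
47.9167 [ 0.50476784 -0.11168401  0.28293324]
Y [355. 146.] [373. 158.] [[0.57346234 0.07665931]]
B [258. 143.] [276. 155.] [[ 0.57439381 -0.10998099]]
```

View pics/end.png

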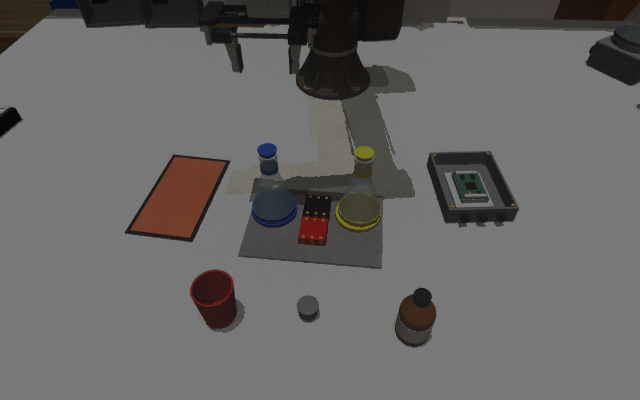

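Both flasks stand on their own stirrers, blue at (274,208) and yellow at (359,210). The controller is on the plate at (470,186), the modules are in place and the robot is clear.

```bash
python3 -c "
from plant import *
print(close_job())"
```

```text
the job is handed in; nothing more can be done
None
```

The job is handed in at about 48 s of the 128 s: the controller measured about 2 mm from the box centre, both flasks look upright on their own stirrers in the final picture, and the modules show no visible shift; the verdict itself was not returned.

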